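# Move the packed order's card carrier to the next rail

### The job

The red order is packed: lift its red card carrier over the end stops from the rail with the yellow feet onto the next rail, the one with the green feet, and let it hang there fully seated. Then slide it gently along that rail until it rests right against the orange clamp stop, without shifting the clamp, and let go; leave the other carriers and everything else on the bench as they are.

Things in the scene. Friction and masses are not known exactly. Their poses are not given: they have to be found in the camera images.
- red_carrier_grip (a point): red plastic card carrier, 110-230 g, hung with its axes as the rail's: centre of its grip tab (14 thick in x, 40 along y, 52 high). Hook bridge underside 33 below this point; hook 44 long along y. Slot 11 wide in x between neck (front, -x) and a steel rear lip (+x) that reaches 27 below the bridge, tip flared out. Card plate 72 wide, 5.5 to 9.5 in front (-x) of this point, down to 118 below the bridge
- blue_carrier_grip (a point): blue carrier of the same shape on the rail with the yellow feet: centre of its grip tab; to be left alone
- green_carrier_grip (a point): green carrier of the same shape on the rail with the green feet, beyond the clamp: centre of its grip tab; to be left alone
- wait_rail: steel flat-bar rail on two uprights with yellow feet. Origin on the bench under the middle of the bar; y runs along the bar towards the next rail, x across it, z up. Bar 8 thick, 36 deep, 260 long, top edge 200 above the bench; a seated hook rests on it. At each end an end stop, 8 long, stands 14 above the top edge. Uprights (at y +-85) stand below the bar, 2 to 13 behind (+x) its middle
- pack_rail: the next rail: same make and frame, green feet, its near (-y) end 25 to 65 from the other rail's +y end, its middle up to 15 out of line, 0.08 rad askew. An orange clamp stop, 16 long along y, 22 high above the bar, grips the bar by friction and shifts at about 14 N. Its place is not reported: its near face lies 112 to 172 from the near end; to be seen or felt. The green carrier hangs beyond it
- sanitiser: hand sanitiser pump bottle, 68 diameter, 168 high; origin under its base; a bystander
- tin_red: tin, 74 diameter, 108 high, red label; origin under its base; a bystander
- tin_blue: tin, 74 diameter, 108 high, blue label; origin under its base; a bystander
- tin_green: tin, 74 diameter, 108 high, green label; origin under its base; a bystander
- marker: black marker pen with red cap, 130 long, 18 thick, lying on the bench; origin at its underside; a bystander

How it is judged:
By the outcome, as a careful person would: the job done as asked, in the order asked, and still so for the second after the job is handed in, with the robot touching nothing.
It also fails if it takes over 53 s, if anything falls off the work surface, if the arm or the gripper's body presses on something with over 40 N, if the wrist force passes 120 N, or if a joint passes its speed limit or range.

### The arm

A 6-joint arm with a two-finger parallel gripper is mounted at the origin on the work surface. World frame = base frame: x ahead of the robot, y to its left, z up, the work surface at z = 0. Lengths are in mm, angles in rad, forces in N, time in s.
With the tool pointing down it reaches from about 300 to 850 mm from the base axis. Payload 4.2 kg.
Tool frame: the origin (TCP) lies between the finger pads; the fingertips stand 8 mm ahead of it and the grasp point (between the pads) lies 11 mm behind it; z points along the fingers, x is the direction in which the jaws open and shut, and the axes are right-handed (so a half turn about z gives the same grasp; the last joint's range is limited). The gripper opens to 91 mm and grips with 3 to 60 N. Pads are 32 mm wide; open, the fingers measure 118 mm over their backs; the gripper's body (76 mm by 178 mm) begins 60 mm behind the grasp point.
Start: joints at [-0.02, 0.32, 1.565, -0, 1.257, -0.02], TCP at [575.015, 0, 221.976] pointing down, gripper open.
Joint ranges: [-3.11, 3.11], [-0.84, 2.01], [0.21, 2.61], [-1.34, 4.49], [0.05, 2.63], [-2.56, 2.56]. Speed limits (rad/s): [2.57, 2.57, 3.14, 3.14, 3.14, 3.14].

### API

Orientations are given as a unit quaternion [x, y, z, w].
In Python, from cell import env gives the robot as it stands.
- The arm moves only by the tool servo_tool, never from a script. Its argument "moves" is a list of rows, each a list of 3 entries, a list of its own where there are three numbers: the shift along the tool's x, y, z in mm, then the turn, a rotation vector about the tool's x, y, z in degrees, then the opening, from 0 (shut) to 1 (fully open). In form: [[[x, y, z], [wx, wy, wz], grip], ...]. A call has exactly 8 rows; each row shifts and turns the commanded pose from where the row before left it, along the tool's axes as they then stand; what a row does not reach is not made up. A row lasts 1/12 s, in which the tool goes at most 41.7 mm and 7.16 degrees, less where a joint would pass 70% of its speed; a pose out of reach is approached as far as the arm can. A call with a gripper value outside its range is refused whole. The fingers move at their own pace and stop on an object; the grip force is fixed at half the most. Time passes only in rows, so rows that do not move let the fingers close, or fill a call up. It gives the time, the measured TCP pose, the force and the opening at its end, in the units of the state.
- env.sense(): the state, without advancing time (a new reading comes with each control period).
- env.grab_frame(name): name is "scene" or "side" or "wrist"; returns a dict with "color" (400x640x3 uint8, blue, green, red), "fx", "fy", "cx", "cy" (pixels), "k1" (the pictures are not rectified: a ray, as slopes to the right and down, at radius r is drawn at 1 + k1 r^2 times it, then the intrinsics apply), "position" and "rotation" of the camera in the world. Camera axes: x right, y down, z forward; pixel columns grow to the right and rows downward; lengths in mm; the calibration is good to about 2 mm. A picture is of the moment at which its call begins. There is no depth.
- env.job_done(): hands the job in, once; it reports no verdict.
The state is a dict: "clock": time; "joints": joint angles; "qvel": joint speeds; "tau": joint torques, N m; "tool_pos": TCP position; "ee_rot": TCP orientation; "contact_force": force on the tool from outside, world axes, zero at the start; "torque": the same for the moment, N m; "opening": opening from 0.0 (shut) to 1.0 (fully open).
Only numpy, scipy, OpenCV 4.12 (cv2) and the standard library are available. Lean on these libraries where they do the work, as an engineer would, in place of code of your own. Each camera call takes 0.05 s, during which the arm holds its last target. There are 200 camera calls.

## Working session

There is one attempt and no reset: what is moved stays moved. The work goes in short steps, Python scripts to look and compute and a tool call to move; the robot and the scene stay as the last step left them, time stands still between calls to the robot, and variables do not carry over. Pictures are saved under pics/ and viewed, about 8 in all and at most 12, crops included, and the job is handed in when it is done.

Besides the shell and the picture viewer there is one more tool, called after "Emit:" in YAML: its name, and indented under it one key for each argument. servo_tool: Moves the arm, as the interface text tells. Its arguments: {"type":"object","properties":{"moves":{"type":"array"}},"required":["moves"]}

```bash
mkdir -p pics; ls; cat > h.py <<'E'
import numpy as np, cv2, json
from cell import env
def grab(n,save=None):
    f=env.grab_frame(n)
    if save: cv2.imwrite('pics/'+save,f['color'])
    np.save('pics/'+n+'.npy',{k:v for k,v in f.items()},allow_pickle=True)
    return f
def load(n): return np.load('pics/'+n+'.npy',allow_pickle=True).item()
def K(f): return np.array([[f['fx'],0,f['cx']],[0,f['fy'],f['cy']],[0,0,1.]]),np.array([f['k1'],0,0,0,0.])
def Rm(f):
    from scipy.spatial.transform import Rotation as R
    r=np.array(f['rotation'],float)
    return r if r.shape==(3,3) else R.from_quat(r).as_matrix()
def ray(f,uv):
    k,d=K(f); p=cv2.undistortPoints(np.array([[uv]],float),k,d)[0,0]
    return np.array(f['position'],float),Rm(f)@np.array([p[0],p[1],1.])
def atz(f,uv,z):
    o,d=ray(f,uv); return o+d*(z-o[2])/d[2]
def tri(obs):
    A=np.zeros((3,3));b=np.zeros(3);L=[]
    for f,uv in obs:
        o,d=ray(f,uv);d=d/np.linalg.norm(d);P=np.eye(3)-np.outer(d,d);A+=P;b+=P@o;L.append((o,d))
    x=np.linalg.solve(A,b)
    return x,[np.linalg.norm((np.eye(3)-np.outer(d,d))@(x-o)) for o,d in L]
def proj(f,X):
    k,d=K(f);r=Rm(f).T;t=-r@np.array(f['position'],float)
    return cv2.projectPoints(np.array(X,float).reshape(-1,1,3),cv2.Rodrigues(r)[0],t,k,d)[0][:,0]
E
python3 - <<'E'
from h import *
print(env.sense())
for n in ['scene','side','wrist']:
    f=grab(n,n+'0.png'); print(n,f['position'],f['rotation'],f['fx'],f['cx'],f['cy'],f['k1'])
E
```

```text
pics
{'clock': 0.0, 'joints': array([-1.99982593e-02,  3.20176521e-01,  1.56543723e+00,  5.34089651e-05,
        1.25728431e+00, -1.99774734e-02]), 'qvel': array([-4.31276668e-05, -9.40746174e-04, -4.67745239e-05, -2.31979716e-03,
       -1.69342375e-04, -5.54211580e-07]), 'tau': array([ 2.78447347e-03, -4.10299766e+01, -2.29623610e+01,  6.40073488e-02,
        8.38527689e-02, -3.27005328e-03]), 'tool_pos': array([5.74650003e+02, 2.54183495e-02, 2.21280357e+02]), 'ee_rot': array([ 9.99999786e-01, -1.86452276e-05, -6.52064200e-04, -3.84376093e-05]), 'contact_force': array([ 0.33763586, -0.30530797,  0.5040411 ]), 'torque': array([ 0.01784237, -0.00624781, -0.01357654]), 'opening': 0.9984168662189464}
scene [1290.56058839 -337.99231578  913.16227937] [ 0.76808819  0.4857268  -0.22281551 -0.35279351] 397.1365842579615 325.88149670072517 208.5391341189479 0.010941476030328714
side [ 108.18923238 1051.17034936  918.25485521] [-0.1657295   0.87085571 -0.45541518  0.08210413] 507.20730726219983 320.4672071824972 203.983526913032 -0.06650618977416148
wrist [575.11416265  80.92853315 383.60601508] [ 9.89351042e-01  4.61237864e-04 -5.22499335e-04  1.45547348e-01] 332.49978569031504 316.4933003804362 200.06576677447907 -0.06225762427631633
```

View pics/scene0.png

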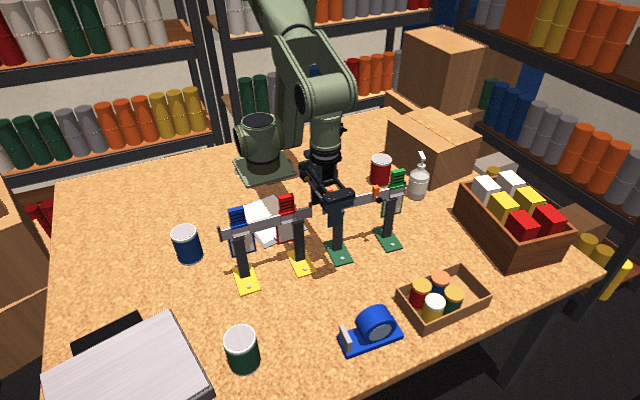

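View pics/side0.png

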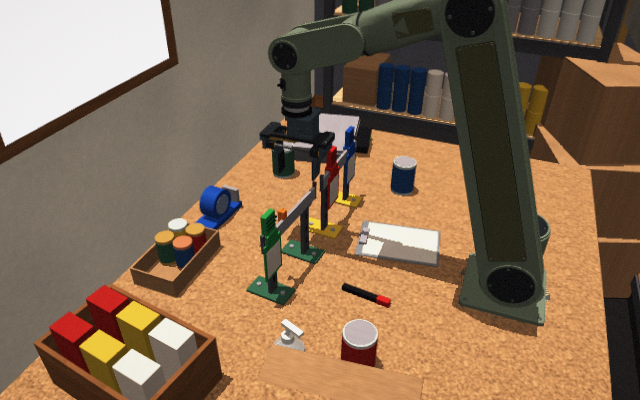

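The scene view shows the yellow-footed rail from (220,232) to (312,208) and the green-footed one from about (330,205) to (405,190). The red carrier is at (287,205) and the clamp at (377,193). The side view shows the green, clamp, red and blue carriers running along a line up the image. Next I'll take enlarged crops.

```bash
python3 - <<'E'
from h import *
def crop(n,x0,y0,w,h,s,o):
    im=load(n)['color'][y0:y0+h,x0:x0+w]; im=cv2.resize(im,None,fx=s,fy=s,interpolation=cv2.INTER_CUBIC)
    for i in range(0,w,20): cv2.putText(im,str(x0+i),(i*s,8),0,.3,(255,0,255),1); cv2.line(im,(i*s,10),(i*s,14),(255,0,255),1)
    for i in range(0,h,20): cv2.putText(im,str(y0+i),(0,i*s+3),0,.3,(255,0,255),1)
    cv2.imwrite('pics/'+o,im)
crop('scene',212,155,200,145,4,'c1.png')
crop('side',235,115,140,190,3,'c2.png')
E
```

```text
(no output)
```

View pics/c1.png

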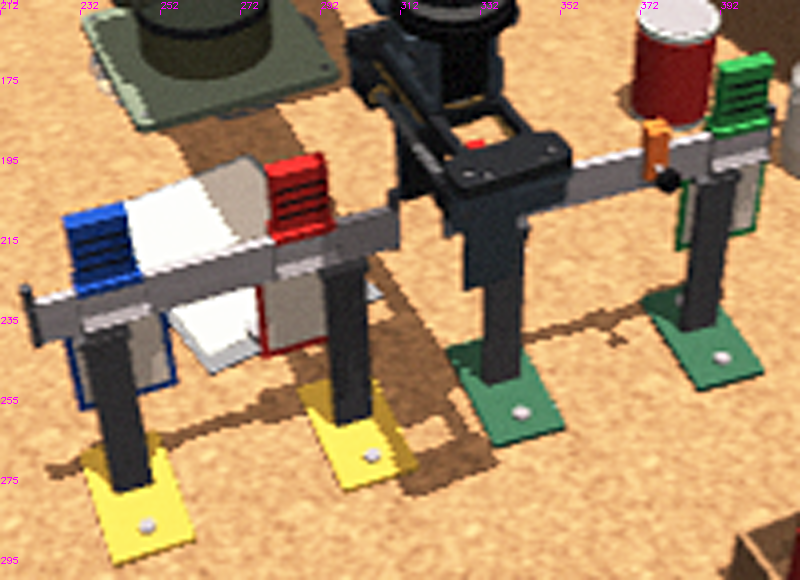

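View pics/c2.png

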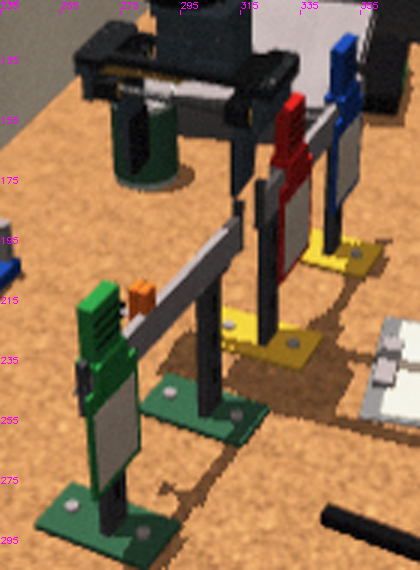

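View pics/wrist0.png

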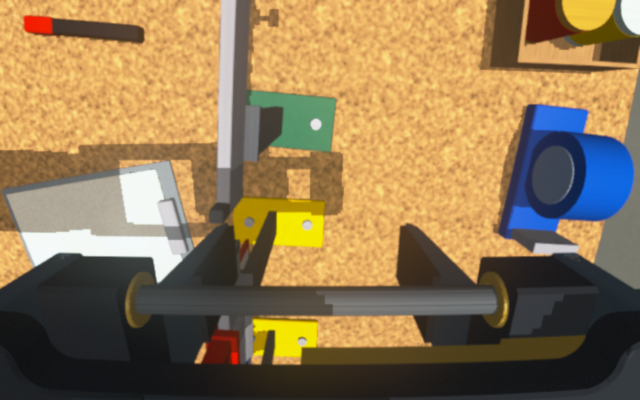

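Crop c1 puts the red tab's +x face top corners at about (278.5,196) and (292.5,194), and the lower-rail right end at (311.5,204) to (311.5,216). In c2 the red tab top is near (332,148). The wrist view shows the green rail's top strip from (233,0) to (220,213), with its dark end stop at about (217,213). From these I can make a first estimate.

```bash
python3 - <<'E'
from h import *
s,d,w=load('scene'),load('side'),load('wrist')
S=lambda x,y:(s,(212+x/4,155+y/4)); D=lambda x,y:(d,(235+x/3,115+y/3))
at=lambda o,z:atz(o[0],o[1],z).round(1)
print('red tab +x top corners z259',at(S(266,165),259),at(S(322,155),259))
print('blue tab top z259',at(S(64,217),259),at(S(124,205),259))
print('green tab top z259',at(S(715,67),259),at(S(772,55),259))
print('side red tab top corners', at(D(281,97),259),at(D(303,97),259))
print('side green tab top', at(D(79,298),259),at(D(118,284),259))
print('side blue tab top', at(D(334,36),259),at(D(356,38),259))
print('wait bar bottom ends z164',at(S(38,345),164),at(S(398,245),164))
print('clamp top z222',at(S(645,122),222),at(S(668,119),222), 'near face bottom',at(S(645,178),200))
print('wrist green bar top z200', [atz(w,p,200).round(1) for p in [(222,0),(240,0),(215,200),(232,200)]])
print('green stop z214',[atz(w,p,214).round(1) for p in [(211,221),(224,221),(213,206)]])
# feet
print('yellow feet corners', at(S(115,565),0),at(S(195,538),0),at(S(345,490),0),at(S(415,465),0))
print('green feet corners', at(S(495,445),0),at(S(565,428),0),at(S(698,388),0),at(S(765,372),0))
print('screws',[at(S(*p),5) for p in [(147,527),(372,456),(521,412),(722,358)]])
print('screws w',[atz(w,p,5).round(1) for p in [(315,124),(306,225),(302,341)]])
E
```

```text
red tab +x top corners z259 [ 505.2 -102.3  259. ] [511.1 -65.3 259. ]
blue tab top z259 [ 499.9 -235.4  259. ] [ 504.7 -197.9  259. ]
green tab top z259 [537.4 223.2 259. ] [542.3 268.  259. ]
side red tab top corners [524.2 -90.7 259. ] [505.7 -98.2 259. ]
side green tab top [553.7 253.9 259. ] [534.7 227.2 259. ]
side blue tab top [ 519.9 -226.1  259. ] [ 498.7 -230.1  259. ]
wait bar bottom ends z164 [ 504.8 -269.5  164. ] [516. -15. 164.]
clamp top z222 [530.8 173.1 222. ] [534.8 189.8 222. ] near face bottom [563.  156.1 200. ]
wrist green bar top z200 [array([527.5, 130.3, 200. ]), array([536.6, 130.1, 200. ]), array([516.1,  25.7, 200. ]), array([526. ,  25.7, 200. ])]
green stop z214 [array([517.3,  17.9, 214. ]), array([524.5,  17.9, 214. ]), array([519.2,  26.5, 214. ])]
yellow feet corners [ 569.5 -259.5    0. ] [ 571.1 -201.4    0. ] [576.5 -88.3   0. ] [576.9 -32.2   0. ]
green feet corners [584.9  30.4   0. ] [592.6  86.2   0. ] [600.5 199.9   0. ] [608.5 257.    0. ]
screws [array([ 551., -230.,    5.]), array([559.1, -59.2,   5. ]), array([567.6,  61.1,   5. ]), array([584.8, 231.5,   5. ])]
screws w [array([573. ,  55.7,   5. ]), array([562. , -64.6,   5. ]), array([ 554.9, -236.2,    5. ])]
```

Emit:
servo_tool:
  moves:
    - [[0,0,-36],[0,0,0],1]
    - [[0,0,-36],[0,0,0],1]
    - [[-17,27,-36],[0,0,0],1]
    - [[-17,27,0],[0,0,0],1]
    - [[-17,28,0],[0,0,0],1]
    - [[-16,28,0],[0,0,2.6],1]
    - [[0,0,0],[0,0,0],1]
    - [[0,0,0],[0,0,0],1]

```text
clock: 0.82
tool_pos: [509.6, -107.3, 325.2]
ee_rot: [1.0, -0.024, 0.0, -0.0]
contact_force: [0.3, -0.4, -0.5]
opening: 1.001
```

```bash
python3 - <<'E'
from h import *
print(env.sense()['tool_pos'],env.sense()['ee_rot'],env.sense()['clock'])
f=grab('wrist')
im=f['color'][0:290,130:480]; s=2
im=cv2.resize(im,None,fx=s,fy=s,interpolation=cv2.INTER_CUBIC)
for i in range(0,350,25): cv2.putText(im,str(130+i),(i*s,8),0,.3,(255,0,255),1)
for i in range(0,290,25): cv2.putText(im,str(i),(0,i*s+3),0,.3,(255,0,255),1)
cv2.imwrite('pics/w1.png',im); grab('scene'); grab('side')
E
```

```text
[ 509.56093914 -107.29565208  325.17614547] [ 9.99713511e-01 -2.39345290e-02  4.32593368e-05 -1.80988055e-04] 0.8167
```

View pics/w1.png

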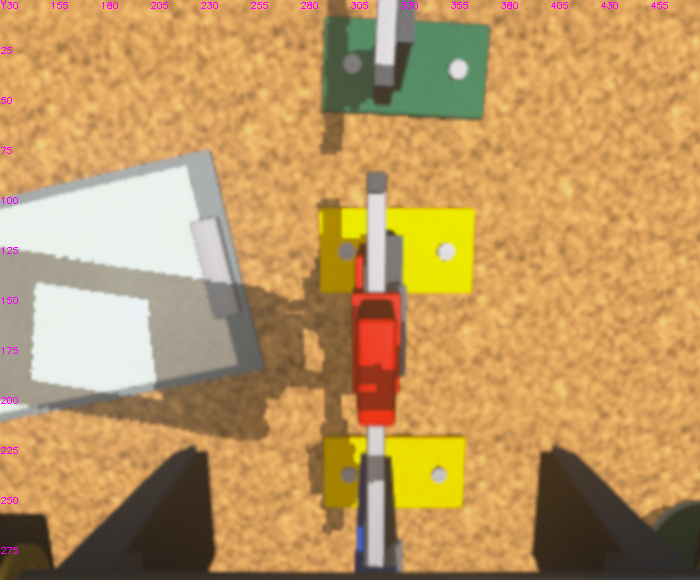

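The wrist view w1 shows the tab top face spanning crop (359–396, 320–425), i.e. its centre at px (318.7,186). The wait bar strip is centred at crop x≈376, with its end stop at crop (367–385, 173–192). The pack rail end stop is at crop (376–394, 65–85), and the bar top at crop y=0 spans 378–397.

```bash
python3 - <<'E'
from h import *
w=load('wrist'); print(w['position'])
W=lambda x,y,z:atz(w,(130+x/2,y/2),z).round(1)
for n,x,y,z in [('tab c',377.5,372,259),('tab +y end',377.5,320,259),('tab -y end',377.5,425,259),('tabL',359,345,259),('tabR',396,345,259),
 ('bar L',367,260,200),('bar R',385,260,200),('bar L2',367,500,200),('bar R2',384.5,500,200),
 ('wstop end',376,173,214),('wstopL',367,176,214),('wstopR',385.5,176,214),('wstop inner',376,192,214),
 ('pstop near',384.5,85,214),('pstop near200',384.5,85,200),('pstop far',385,65,214),('pL',375.5,70,214),('pR',394.5,70,214),('pbarL',378,5,200),('pbarR',397,5,200),
 ('hook L',353,293,207),('hook R',400,293,207)]: print(n,W(x,y,z))
E
```

```text
[513.68609962 -26.53726285 487.45789639]
tab c [512.6 -84.8 259. ]
tab +y end [513.4 -66.2 259. ]
tab -y end [ 511.7 -104.6  259. ]
tabL [506.5 -74.7 259. ]
tabR [519.5 -75.3 259. ]
bar L [510.  -50.5 200. ]
bar R [517.7 -50.8 200. ]
bar L2 [ 504.5 -162.   200. ]
bar R2 [ 512.8 -162.3  200. ]
wstop end [515.4 -15.8 214. ]
wstopL [511.8 -16.7 214. ]
wstopR [519.1 -17.1 214. ]
wstop inner [515.1 -23.  214. ]
pstop near [520.1  16.3 214. ]
pstop near200 [520.5  18.5 200. ]
pstop far [520.6  23.4 214. ]
pL [516.9  21.8 214. ]
pR [524.1  21.5 214. ]
pbarL [519.2  48.1 200. ]
pbarR [526.6  47.8 200. ]
hook L [503.6 -63.3 207. ]
hook R [523.3 -64.2 207. ]
```

Everything is consistent: the tab measures 13×38 mm, and its centre (512.6,-84.8) lies on the bar line (512.3). Now I'll descend onto the tab.

Emit:
servo_tool:
  moves:
    - [[1,-11,20],[0,0,0],1]
    - [[1,-11,30],[0,0,0],1]
    - [[0,0,30],[0,0,0],1]
    - [[0,0,15],[0,0,0],1]
    - [[0,0,6],[0,0,0],1]
    - [[0,0,0],[0,0,0],1]
    - [[0,0,0],[0,0,0],0.5]
    - [[0,0,0],[0,0,0],0.3]

```text
clock: 1.63
tool_pos: [514.4, -84.4, 225.6]
ee_rot: [1.0, -0.022, 0.001, 0.0]
contact_force: [-0.9, 0.7, 1.3]
opening: 0.885
```

Emit:
servo_tool:
  moves:
    - [[0,0,0],[0,0,0],0.25]
    - [[0,0,0],[0,0,0],0.2]
    - [[0,0,0],[0,0,0],0.1]
    - [[0,0,0],[0,0,0],0]
    - [[0,0,0],[0,0,0],0]
    - [[0,0,0],[0,0,0],0]
    - [[0,0,0],[0,0,0],0]
    - [[0,0,0],[0,0,0],0]

```text
clock: 2.3
tool_pos: [513.3, -84.5, 224.2]
ee_rot: [1.0, -0.023, 0.0, -0.0]
contact_force: [0.6, -0.2, -1.0]
opening: 0.303
```

Emit:
servo_tool:
  moves:
    - [[0,0,0],[0,0,0],0]
    - [[0,0,0],[0,0,0],0]
    - [[0,0,0],[0,0,0],0]
    - [[0,0,0],[0,0,0],0]
    - [[0,0,0],[0,0,0],0]
    - [[0,0,0],[0,0,0],0]
    - [[0,0,0],[0,0,0],0]
    - [[0,0,0],[0,0,0],0]

```text
clock: 2.97
tool_pos: [513.0, -84.5, 224.1]
ee_rot: [1.0, -0.023, -0.0, -0.0]
contact_force: [-2.8, 0.0, 0.4]
opening: 0.152
```

The gripper holds the tab: opening 0.152 is 13.9 mm. Lifting straight up.

Emit:
servo_tool:
  moves:
    - [[0,0,-3],[0,0,0],0]
    - [[0,0,-6],[0,0,0],0]
    - [[0,0,-8],[0,0,0],0]
    - [[0,0,-10],[0,0,0],0]
    - [[0,0,-12],[0,0,0],0]
    - [[0,0,-12],[0,0,0],0]
    - [[0,0,-6],[0,0,0],0]
    - [[0,0,0],[0,0,0],0]

```text
clock: 3.63
tool_pos: [513.0, -84.5, 283.0]
ee_rot: [1.0, -0.023, 0.0, 0.0]
contact_force: [-3.8, 0.8, -0.3]
opening: 0.154
```

Emit:
servo_tool:
  moves:
    - [[-10,0,0],[0,0,0],0]
    - [[0,-14,0],[0,0,0],0]
    - [[1,-28,0],[0,0,0],0]
    - [[1,-34,0],[0,0,0],0]
    - [[1,-34,0],[0,0,0],0]
    - [[1,-34,0],[0,0,0],0]
    - [[2,-22,0],[0,0,0],0]
    - [[0,0,0],[0,0,3.1],0]

```text
clock: 4.3
tool_pos: [517.0, 85.6, 280.7]
ee_rot: [0.999, -0.048, 0.001, -0.001]
contact_force: [0.4, 0.2, -1.3]
opening: 0.15
```

```bash
python3 - <<'E'
from h import *
f=grab('wrist');print(env.sense()['tool_pos'],env.sense()['ee_rot'],env.sense()['clock'],env.sense()['qvel'].round(3))
s0=grab('scene'); d0=grab('side')
def cr(im,x0,y0,w,h,s):
    im=cv2.resize(im[y0:y0+h,x0:x0+w],None,fx=s,fy=s,interpolation=cv2.INTER_CUBIC)
    for i in range(0,w,25): cv2.putText(im,str(x0+i),(i*s,8),0,.3,(255,0,255),1)
    for i in range(0,h,25): cv2.putText(im,str(y0+i),(0,i*s+3),0,.3,(255,0,255),1)
    return im
a=cr(f['color'],215,0,200,290,2); b=cr(s0['color'],300,150,130,145,3); 
o=np.zeros((580,790,3),np.uint8); o[:,:400]=a; o[:435,400:]=b
cv2.imwrite('pics/w2.png',o)
E
```

```text
[516.80858792  83.61842453 280.686977  ] [ 9.98752270e-01 -4.99357496e-02  4.50227598e-04 -3.47438078e-04] 4.35 [-0.04  -0.007  0.01  -0.023  0.012 -0.127]
```

View pics/w2.png

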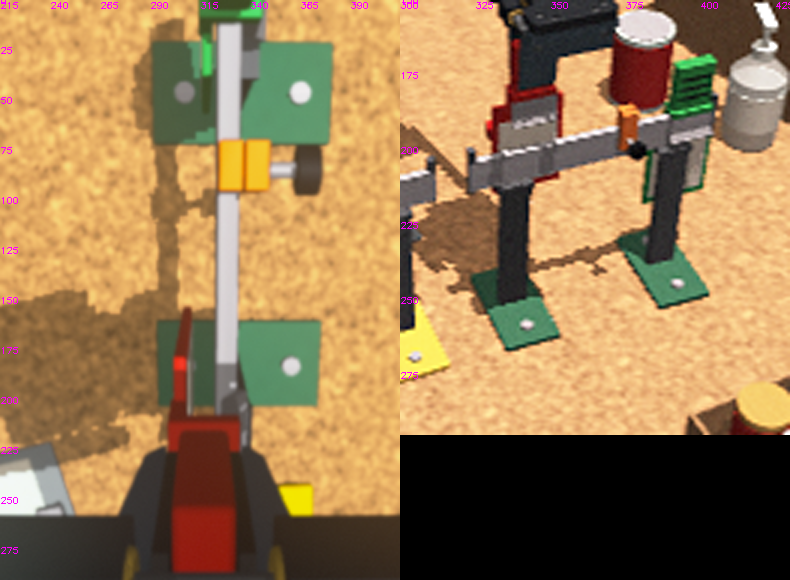

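w2 shows the bar strip at crop x 217–239 (y=225) and 216.5–237.5 (y=350). The clamp top spans crop (218–270, 140–192) with its near edge at y≈192, and its left side is flush with the bar. The red tab top is at crop x 172–236. The scene half shows the carrier held square in front of the bar.

```bash
python3 - <<'E'
from h import *
w=load('wrist'); print(w['position'])
W=lambda x,y,z:atz(w,(215+x/2,y/2),z)
zt=259+56.6+0
B=[(W(217,225,200)+W(239,225,200))/2,(W(216.5,350,200)+W(237.5,350,200))/2,(W(217.5,50,200)+W(240,50,200))/2]
print('bar',[b.round(1) for b in B],'widths',(W(239,225,200)-W(217,225,200))[0],(W(237.5,350,200)-W(216.5,350,200))[0])
print('slope',(B[0]-B[1])[0]/(B[0]-B[1])[1],(B[2]-B[1])[0]/(B[2]-B[1])[1],)
print('clamp near',W(230,192,222),W(257,192,222),'far',W(230,140,222), 'z200', W(228,194,200))
print('clamp L,R',W(218,180,222)[0],W(270,180,222)[0])
print('tab',W(172,510,zt),W(236,510,zt),W(204,568,zt),W(204,506,zt))
print('tab near edge: front top +y', W(179,435,zt),W(231,435,zt))
E
```

```text
[524.85448629 165.64464307 443.1893435 ]
bar [array([533.3, 157.3, 200. ]), array([529. , 112.1, 200. ]), array([538.5, 214.6, 200. ])] widths 7.78382347399463 7.8068108880722775
slope 0.09378897041144087 0.09226810627384467
clamp near [534.03384342 168.2724106  222.        ] [542.62391975 167.47221969 222.        ] far [535.38119917 183.99414925 222.        ] z200 [534.18933505 167.92332185 200.        ]
clamp L,R 530.5489494019102 547.0242893309847
tab [512.58688539 104.37107322 315.6       ] [526.02591258 103.07892798 315.6       ] [517.99111922  89.89339776 315.6       ] [519.39397287 104.65171248 315.6       ]
tab near edge: front top +y [515.83239497 120.9174135  315.6       ] [526.36171502 119.9068355  315.6       ]
```

Emit:
servo_tool:
  moves:
    - [[5,0,0],[0,0,-0.4],0]
    - [[4,0,0],[0,0,0],0]
    - [[0,0,0],[0,0,0],0]
    - [[0,0,8],[0,0,0],0]
    - [[0,0,8],[0,0,0],0]
    - [[0,0,4],[0,0,0],0]
    - [[0,0,0],[0,0,0],0]
    - [[0,0,0],[0,0,0],0]

```text
clock: 5.12
tool_pos: [525.6, 80.6, 260.6]
ee_rot: [0.999, -0.046, -0.0, 0.0]
contact_force: [0.1, -0.7, -1.3]
opening: 0.151
```

```bash
python3 - <<'E'
from h import *
s=env.sense();print(s['tool_pos'],s['ee_rot'],s['qvel'].round(3),s['contact_force'])
p=s['tool_pos']; print('bar x at y',529.0+.093*(p[1]-112.1))
E
```

```text
[525.60274822  80.558517   260.56426361] [ 9.98930903e-01 -4.62264063e-02 -3.98483590e-04  1.06459549e-04] [ 0.002 -0.01  -0.018 -0.     0.004  0.   ] [ 0.08962292 -0.68894375 -1.34533473]
bar x at y 526.0666420807806
```

Emit:
servo_tool:
  moves:
    - [[0,0,4],[0,0,0],0]
    - [[0,0,4],[0,0,0],0]
    - [[0,0,4],[0,0,0],0]
    - [[0,0,4],[0,0,0],0]
    - [[0,0,4],[0,0,0],0]
    - [[0,0,2],[0,0,0],0]
    - [[0,0,0],[0,0,0],0]
    - [[0,0,0],[0,0,0],0]

```text
clock: 5.78
tool_pos: [525.8, 80.7, 239.1]
ee_rot: [0.999, -0.046, -0.0, 0.0]
contact_force: [-0.8, 0.1, -0.9]
opening: 0.155
```

Emit:
servo_tool:
  moves:
    - [[0,0,4],[0,0,0],0]
    - [[0,0,4],[0,0,0],0]
    - [[0,0,3],[0,0,0],0]
    - [[0,0,2],[0,0,0],0]
    - [[0,0,1],[0,0,0],0]
    - [[0,0,1],[0,0,0],0]
    - [[0,0,0],[0,0,0],0]
    - [[0,0,0],[0,0,0],0]

```text
clock: 6.45
tool_pos: [525.9, 80.6, 224.2]
ee_rot: [0.999, -0.046, 0.0, -0.0]
contact_force: [0.6, -0.2, -1.4]
opening: 0.156
```

Emit:
servo_tool:
  moves:
    - [[0,0,0.5],[0,0,0],0]
    - [[0,0,0.5],[0,0,0],0]
    - [[0,0,0],[0,0,0],0]
    - [[0,0,0],[0,0,0],0]
    - [[0,0,0],[0,0,0],0]
    - [[0,0,0],[0,0,0],0]
    - [[0,0,0],[0,0,0],0]
    - [[0,0,0],[0,0,0],0]

```text
clock: 7.12
tool_pos: [525.9, 80.7, 224.1]
ee_rot: [0.999, -0.046, 0.001, -0.0]
contact_force: [-2.0, 0.2, 6.1]
opening: 0.15
```

Seated: +6 N upward, at the same height as on the first rail. I'll ease the press and slide 50 of the estimated 65 mm.

Emit:
servo_tool:
  moves:
    - [[0,-2,-0.7],[0,0,0],0]
    - [[0,-6,0],[0,0,0],0]
    - [[0,-9,0],[0,0,0],0]
    - [[0,-10,0],[0,0,0],0]
    - [[0,-10,0],[0,0,0],0]
    - [[0,-8,0],[0,0,0],0]
    - [[0,-4,0],[0,0,0],0]
    - [[0,-1,0],[0,0,0],0]

```text
clock: 7.78
tool_pos: [530.6, 131.3, 224.1]
ee_rot: [0.999, -0.045, 0.0, 0.0]
contact_force: [-0.6, -5.0, 4.8]
opening: 0.152
```

```bash
python3 - <<'E'
from h import *
f=grab('wrist');s=env.sense();print(s['tool_pos'],s['ee_rot'],s['contact_force'])
s0=grab('scene')
def cr(im,x0,y0,w,h,s):
    im=cv2.resize(im[y0:y0+h,x0:x0+w],None,fx=s,fy=s,interpolation=cv2.INTER_CUBIC)
    for i in range(0,w,25): cv2.putText(im,str(x0+i),(i*s,8),0,.3,(255,0,255),1)
    for i in range(0,h,25): cv2.putText(im,str(y0+i),(0,i*s+3),0,.3,(255,0,255),1)
    return im
a=cr(f['color'],255,100,110,180,3); b=cr(s0['color'],310,150,115,80,4)
o=np.zeros((540,790,3),np.uint8); o[:,:330]=a; o[:320,330:]=b
cv2.imwrite('pics/w3.png',o)
E
```

```text
[530.65169397 131.2293935  224.09912477] [ 9.98958743e-01 -4.56207887e-02  3.79940789e-04  1.71893829e-04] [ 0.54924214 -3.38671692  4.42311603]
```

View pics/w3.png

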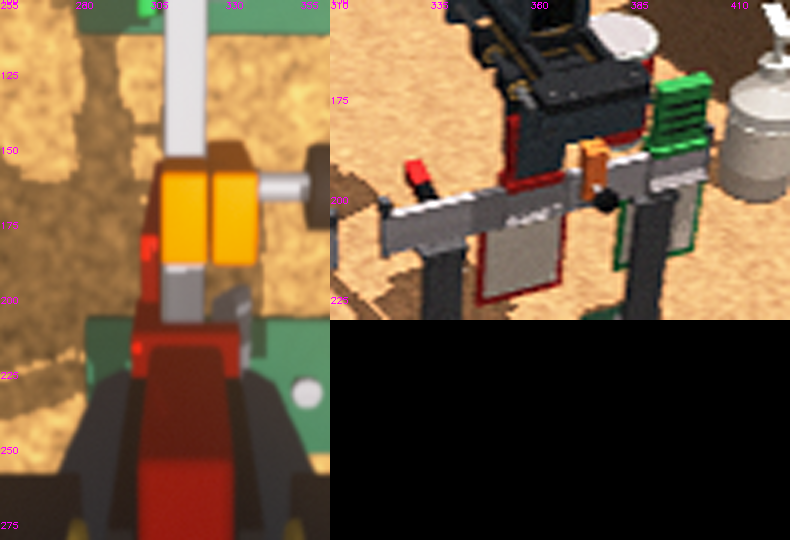

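w3 shows the clamp's near top edge at crop y≈265, the hook's front edge at crop y≈323, and clear bar between them. The plate passes in front of the clamp without touching, and the carrier is seated.

```bash
python3 - <<'E'
from h import *
w=load('wrist')
W=lambda x,y,z:atz(w,(255+x/3,100+y/3),z).round(1)
print(W(185,265,222),W(185,265,200),'hook',W(185,323,207),W(185,323,200))
E
```

```text
[534.5 168.8 222. ] [534.  163.1 200. ] hook [533.1 153.6 207. ] [532.9 151.3 200. ]
```

Gap is about 15 mm. I'll go 9 mm, then creep.

Emit:
servo_tool:
  moves:
    - [[0,-1,-0.4],[0,0,0],0]
    - [[0,-2,0],[0,0,0],0]
    - [[0,-2,0],[0,0,0],0]
    - [[0,-2,0],[0,0,0],0]
    - [[0,-1,0],[0,0,0],0]
    - [[0,-0.5,0],[0,0,0],0]
    - [[0,-0.3,0],[0,0,0],0]
    - [[0,-0.3,0],[0,0,0],0]

```text
clock: 8.55
tool_pos: [531.1, 139.6, 224.1]
ee_rot: [0.999, -0.046, -0.0, -0.0]
contact_force: [-0.9, -3.5, 2.4]
opening: 0.153
```

Emit:
servo_tool:
  moves:
    - [[0,-0.3,0],[0,0,0],0]
    - [[0,-0.3,0],[0,0,0],0]
    - [[0,-0.3,0],[0,0,0],0]
    - [[0,-0.3,0],[0,0,0],0]
    - [[0,-0.3,0],[0,0,0],0]
    - [[0,-0.3,0],[0,0,0],0]
    - [[0,-0.3,0],[0,0,0],0]
    - [[0,-0.3,0],[0,0,0],0]

```text
clock: 9.22
tool_pos: [531.4, 142.1, 224.1]
ee_rot: [0.999, -0.046, -0.0, -0.0]
contact_force: [-0.1, -2.0, 0.3]
opening: 0.154
```

Emit:
servo_tool:
  moves:
    - [[0,-0.2,0],[0,0,0],0]
    - [[0,-0.2,0],[0,0,0],0]
    - [[0,-0.2,0],[0,0,0],0]
    - [[0,-0.2,0],[0,0,0],0]
    - [[0,-0.2,0],[0,0,0],0]
    - [[0,-0.2,0],[0,0,0],0]
    - [[0,-0.2,0],[0,0,0],0]
    - [[0,-0.2,0],[0,0,0],0]

```text
clock: 9.88
tool_pos: [531.5, 143.6, 224.1]
ee_rot: [0.999, -0.046, -0.0, -0.0]
contact_force: [-1.1, -0.3, -1.0]
opening: 0.152
```

Emit:
servo_tool:
  moves:
    - [[0,-0.1,0],[0,0,0],0]
    - [[0,-0.1,0],[0,0,0],0]
    - [[0,-0.1,0],[0,0,0],0]
    - [[0,-0.1,0],[0,0,0],0]
    - [[0,-0.1,0],[0,0,0],0]
    - [[0,-0.1,0],[0,0,0],0]
    - [[0,-0.1,0],[0,0,0],0]
    - [[0,-0.1,0],[0,0,0],0]

```text
clock: 10.55
tool_pos: [531.7, 144.3, 224.2]
ee_rot: [0.999, -0.046, 0.0, -0.0]
contact_force: [-0.1, 0.9, -2.1]
opening: 0.149
```

Emit:
servo_tool:
  moves:
    - [[0,-0.1,0.1],[0,0,0],0]
    - [[0,-0.1,0.1],[0,0,0],0]
    - [[0,-0.1,0],[0,0,0],0]
    - [[0,-0.1,0],[0,0,0],0]
    - [[0,-0.1,0],[0,0,0],0]
    - [[0,-0.1,0],[0,0,0],0]
    - [[0,-0.1,0],[0,0,0],0]
    - [[0,-0.1,0],[0,0,0],0]

```text
clock: 11.22
tool_pos: [531.8, 145.0, 224.1]
ee_rot: [0.999, -0.046, 0.0, 0.0]
contact_force: [0.0, -1.6, -0.3]
opening: 0.152
```

Emit:
servo_tool:
  moves:
    - [[0,-0.1,0],[0,0,0],0]
    - [[0,-0.1,0],[0,0,0],0]
    - [[0,-0.1,0],[0,0,0],0]
    - [[0,-0.1,0],[0,0,0],0]
    - [[0,-0.1,0],[0,0,0],0]
    - [[0,-0.1,0],[0,0,0],0]
    - [[0,-0.1,0],[0,0,0],0]
    - [[0,-0.1,0],[0,0,0],0]

```text
clock: 11.88
tool_pos: [531.8, 145.8, 224.1]
ee_rot: [0.999, -0.046, 0.0, 0.0]
contact_force: [0.3, -1.2, -0.2]
opening: 0.157
```

Emit:
servo_tool:
  moves:
    - [[0,-0.1,0],[0,0,0],0]
    - [[0,-0.1,0],[0,0,0],0]
    - [[0,-0.1,0],[0,0,0],0]
    - [[0,-0.1,0],[0,0,0],0]
    - [[0,-0.1,0],[0,0,0],0]
    - [[0,-0.1,0],[0,0,0],0]
    - [[0,-0.1,0],[0,0,0],0]
    - [[0,-0.1,0],[0,0,0],0]

```text
clock: 12.55
tool_pos: [531.9, 146.6, 224.1]
ee_rot: [0.999, -0.046, 0.0, 0.0]
contact_force: [-0.1, -1.5, 1.0]
opening: 0.155
```

Emit:
servo_tool:
  moves:
    - [[0,-0.1,0],[0,0,0],0]
    - [[0,-0.1,0],[0,0,0],0]
    - [[0,-0.1,0],[0,0,0],0]
    - [[0,-0.1,0],[0,0,0],0]
    - [[0,-0.1,0],[0,0,0],0]
    - [[0,-0.1,0],[0,0,0],0]
    - [[0,-0.1,0],[0,0,0],0]
    - [[0,0,0],[0,0,0],0]

```text
clock: 13.22
tool_pos: [532.0, 147.3, 224.1]
ee_rot: [0.999, -0.046, 0.0, 0.0]
contact_force: [0.1, -2.0, 1.7]
opening: 0.15
```

```bash
cat >> h.py <<'E'
def cr(im,x0,y0,w,h,s):
    im=cv2.resize(im[y0:y0+h,x0:x0+w],None,fx=s,fy=s,interpolation=cv2.INTER_CUBIC)
    for i in range(0,w,10): cv2.putText(im,str(x0+i),(i*s,8),0,.3,(255,0,255),1)
    for i in range(0,h,10): cv2.putText(im,str(y0+i),(0,i*s+3),0,.3,(255,0,255),1)
    return im
E
python3 - <<'E'
from h import *
f=grab('wrist','wr4.png');s0=grab('scene','sc4.png');d0=grab('side','sd4.png')
s=env.sense();print(s['tool_pos'],s['contact_force'])
a=cr(f['color'],290,150,70,80,6); b=cr(s0['color'],340,170,60,50,6)
o=np.zeros((480,780,3),np.uint8); o[:,:420]=a; o[:300,420:]=b
cv2.imwrite('pics/w4.png',o)
E
```

```text
[532.00047425 147.34032489 224.1186043 ] [-1.19413027 -2.12922504  0.99951349]
```

View pics/w4.png

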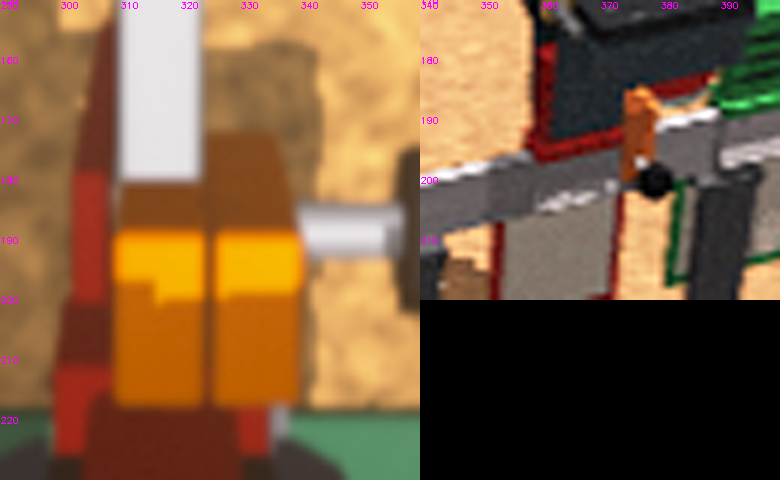

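w4 shows the hook's front edge now hidden behind the clamp's near top edge (row 217.5); the clamp's far top edge is at row ≈188.7. I'll check the clamp position against before.

```bash
python3 - <<'E'
from h import *
w=load('wrist')
for v in (217.5,188.7): print(atz(w,(324,v),222).round(1))
# scene image: clamp column profile before/after via template matching
a=cv2.imread('pics/scene0.png');b=load('scene')['color']
t=a[183:200,370:382]; 
k=4
up=lambda i:cv2.resize(i,None,fx=k,fy=k,interpolation=cv2.INTER_CUBIC)
def orange(i):
    h=cv2.cvtColor(i,cv2.COLOR_BGR2HSV); return cv2.inRange(h,(8,170,110),(16,255,255))
for i in (a,b):
    m=orange(i[180:205,366:390]); ys,xs=np.nonzero(m); print(len(xs),xs.mean()+366,ys.mean()+180,xs.min()+366,xs.max()+366)
E
```

```text
[538.3 168.8 222. ]
[539.6 184.4 222. ]
60 375.6666666666667 191.48333333333332 373 379
63 375.8888888888889 190.6031746031746 374 379
```

The clamp is unmoved (168.8, as before). Continue creeping.

Emit:
servo_tool:
  moves:
    - [[0,-0.1,0],[0,0,0],0]
    - [[0,-0.1,0],[0,0,0],0]
    - [[0,-0.1,0],[0,0,0],0]
    - [[0,-0.1,0],[0,0,0],0]
    - [[0,-0.1,0],[0,0,0],0]
    - [[0,-0.1,0],[0,0,0],0]
    - [[0,0,0],[0,0,0],0]
    - [[0,0,0],[0,0,0],0]

```text
clock: 14.03
tool_pos: [532.1, 147.9, 224.1]
ee_rot: [0.999, -0.046, 0.0, 0.0]
contact_force: [-1.4, -2.6, 2.3]
opening: 0.155
```

Emit:
servo_tool:
  moves:
    - [[0,-0.1,-0.1],[0,0,0],0]
    - [[0,-0.1,-0.1],[0,0,0],0]
    - [[0,-0.1,0],[0,0,0],0]
    - [[0,-0.1,0],[0,0,0],0]
    - [[0,-0.1,0],[0,0,0],0]
    - [[0,-0.1,0],[0,0,0],0]
    - [[0,0,0],[0,0,0],0]
    - [[0,0,0],[0,0,0],0]

```text
clock: 14.7
tool_pos: [532.0, 148.0, 224.1]
ee_rot: [0.999, -0.046, -0.0, 0.001]
contact_force: [-0.1, -5.0, 1.2]
opening: 0.153
```

Motion stalled and the force rose to -5 N, so contact is likely. One small confirming step.

Emit:
servo_tool:
  moves:
    - [[0,-0.1,0],[0,0,0],0]
    - [[0,-0.1,0],[0,0,0],0]
    - [[0,-0.1,0],[0,0,0],0]
    - [[0,0,0],[0,0,0],0]
    - [[0,0,0],[0,0,0],0]
    - [[0,0,0],[0,0,0],0]
    - [[0,0,0],[0,0,0],0]
    - [[0,0,0],[0,0,0],0]

```text
clock: 15.37
tool_pos: [532.1, 148.0, 224.1]
ee_rot: [0.999, -0.046, -0.0, 0.001]
contact_force: [0.6, -5.7, 0.7]
opening: 0.151
```

Emit:
servo_tool:
  moves:
    - [[0,0.2,0],[0,0,0],0]
    - [[0,0.2,0],[0,0,0],0]
    - [[0,0,0],[0,0,0],0]
    - [[0,0,0],[0,0,0],0.1]
    - [[0,0,0],[0,0,0],0.2]
    - [[0,0,0],[0,0,0],0.3]
    - [[0,0,0],[0,0,0],0.45]
    - [[0,0,0],[0,0,0],0.6]

```text
clock: 16.03
tool_pos: [532.0, 149.2, 224.2]
ee_rot: [0.999, -0.046, -0.0, -0.001]
contact_force: [-0.4, -0.1, -0.9]
opening: 0.388
```

Emit:
servo_tool:
  moves:
    - [[0,0,0],[0,0,0],0.6]
    - [[0,0,0],[0,0,0],0.6]
    - [[0,0,0],[0,0,0],0.6]
    - [[0,0,-4],[0,0,0],0.6]
    - [[0,0,-10],[0,0,0],0.6]
    - [[0,0,-20],[0,0,0],0.6]
    - [[0,0,-30],[0,0,0],0.6]
    - [[0,0,-30],[0,0,0],0.6]

```text
clock: 16.7
tool_pos: [531.7, 148.4, 319.7]
ee_rot: [0.999, -0.046, -0.0, 0.0]
contact_force: [1.5, -0.3, 0.0]
opening: 0.603
```

Emit:
servo_tool:
  moves:
    - [[0,20,-20],[0,0,0],0.6]
    - [[0,30,0],[0,0,0],0.6]
    - [[0,35,0],[0,0,0],0.6]
    - [[0,30,0],[0,0,0],0.6]
    - [[0,0,0],[0,0,0],0.6]
    - [[0,0,0],[0,0,0],0.6]
    - [[0,0,0],[0,0,0],0.6]
    - [[0,0,0],[0,0,0],0.6]

```text
clock: 17.37
tool_pos: [521.6, 34.8, 338.6]
ee_rot: [0.999, -0.046, 0.0, -0.0]
contact_force: [0.7, 0.1, -0.6]
opening: 0.602
```

```bash
python3 - <<'E'
from h import *
f=grab('wrist','wr5.png');s0=grab('scene','sc5.png');d0=grab('side','sd5.png')
s=env.sense();print(s['tool_pos'],s['contact_force'],s['clock'])
a=cr(f['color'],265,0,105,200,3); b=cr(s0['color'],335,165,75,70,6); c=cr(d0['color'],245,185,75,65,4)
o=np.zeros((600,790,3),np.uint8); o[:600,:315]=a; o[:420,320:770]=b
cv2.imwrite('pics/w5.png',o)
cv2.imwrite('pics/w6.png',cr(d0['color'],240,150,90,110,5))
E
```

```text
[521.51991863  34.8894014  338.23165376] [ 0.39635123 -0.00827999 -0.6614143 ] 17.5167
```

View pics/w5.png

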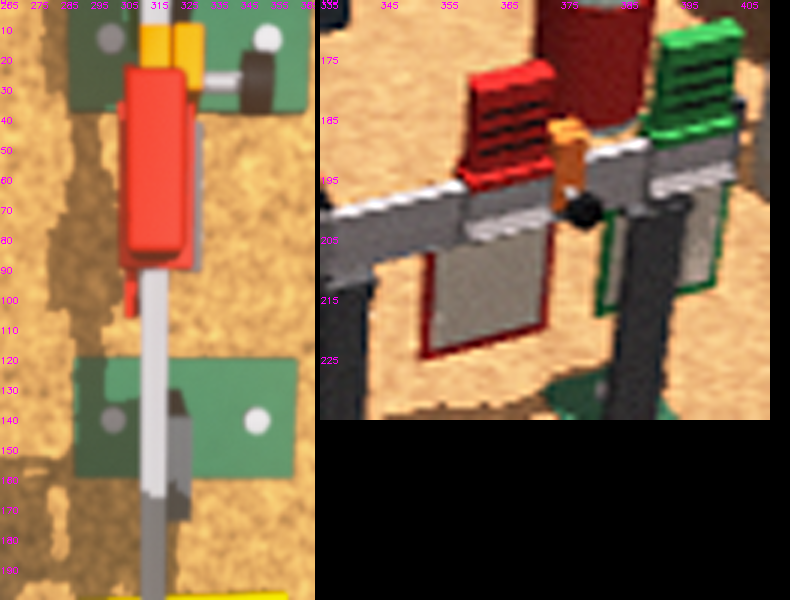

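View pics/w6.png

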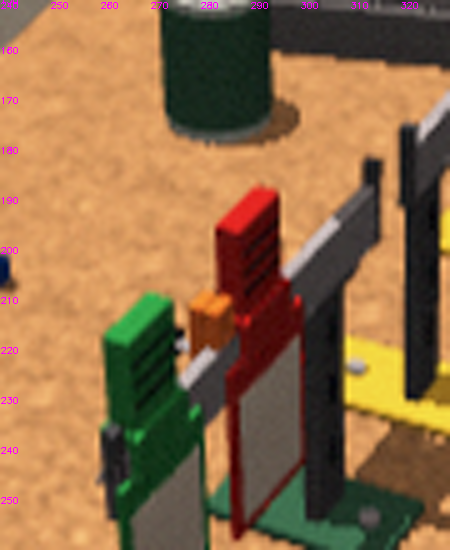

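Both views show the red carrier level and seated. In w5's scene half the hook end meets the clamp at about (374,195), and in w6 the carrier hangs plumb like the green one. One last numeric check of contact and clamp.

```bash
python3 - <<'E'
from h import *
w=load('wrist');W=lambda x,y,z:atz(w,(265+x/3,y/3),z).round(1)
print('clamp near',W(190,90,222),'tab ends',W(155,68,259),W(155,250,259),'hook -y end',W(185,268,207),'bar',W(140,350,200),W(167,350,200),'tab LR',W(124,150,259),W(189,150,259))
b=load('scene')['color'];h=cv2.cvtColor(b[180:205,366:390],cv2.COLOR_BGR2HSV);m=cv2.inRange(h,(8,170,110),(16,255,255));ys,xs=np.nonzero(m);print(len(xs),xs.mean()+366,ys.mean()+180,xs.min()+366)
a=cv2.imread('pics/sd4.png');s=load('side')['color']
for i in (cv2.imread('pics/side0.png'),a,s):
    h=cv2.cvtColor(i[200:225,270:292],cv2.COLOR_BGR2HSV);m=cv2.inRange(h,(7,190,100),(14,255,255));ys,xs=np.nonzero(m);print(len(xs),xs.mean()+270,ys.mean()+200)
E
```

```text
clamp near [543.3 167.4 222. ] tab ends [534.  165.7 259. ] [530.5 127.  259. ] hook -y end [538.8 123.9 207. ] bar [523.9 102.2 200. ] [531.8 101.5 200. ] tab LR [525.5 149.2 259. ] [540.1 147.9 259. ]
59 375.864406779661 191.11864406779662 373
75 281.44 214.28
82 281.4756097560976 213.8658536585366
79 281.62025316455697 214.1139240506329
```

```bash
python3 -c "
from cell import env
print(env.job_done())"
```

```text
the job is handed in; nothing more can be done
None
```

I moved the red carrier from the yellow-footed rail over both end stops to the green-footed rail. I seated it there, slid it up to the orange clamp, released it and handed the job in. The clock read about 17.5 s just before hand-in, well under the 53 s limit.

- **Seating:** pressing down met about 6 N at the same height as on the first rail. The last wrist, scene and side pictures show the carrier hanging level and upright.
- **Contact with the clamp:** the creep stalled at about 5–6 N, well below the 14 N at which the clamp shifts. Afterwards the hook's leading end measured at y ≈ 168.3 mm and the clamp face at about 168.3 mm, so they touch as far as the pictures can show (about 2 mm).
- **Clamp position:** its near edge measured 167.4 mm after release and 167.5 mm before. Its position in the scene and side pictures also stayed the same to within 0.4 pixels.
- **Other things on the bench:** the arm felt no unexpected forces, and the green carrier looks undisturbed in the last pictures. I did not re-measure the blue carrier or the bystanders.
- **One disagreement:** contact came about 2 mm later than I predicted from the pictures, which fits the stated camera calibration error.

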